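# Clear a tested insulation coupon from the test nest down the chute

## Robot

A 6-joint arm with a two-finger parallel gripper is mounted at the origin on a cart in front of the work surface, level with it; the furniture and walls round the work are solid. World frame = base frame: x ahead of the robot, y to its left, z up, the work surface at z = 0. Lengths are in m, angles in rad, forces in N, time in s.
With the tool pointing down it reaches from about 0.3 to 0.875 m from the base axis. Payload 6.4 kg.
Tool frame: the origin (TCP) lies at the very end of the fingers, on their centre line; the grasp point (between the pads) lies 19 mm behind it; z points along the fingers, y is the line along which they close (so a half turn about z gives the same grasp; the last joint's range is limited). The gripper opens to 85 mm and grips with 20 to 120 N. Pads are 22 mm wide; open, the fingers measure 114 mm over their backs; the gripper's body (76 mm by 85 mm) begins 54 mm behind the grasp point. The pads swing forward as they close: fully open they stand 13 mm farther back than shut.
Start: joints at [-1.445, 0.181, 1.607, -0, 1.354, -0.206], TCP at [0.187, -0.544, 0.231] pointing down, gripper open.
Joint ranges: [-2.99, 2.99], [-0.89, 2.07], [0.3, 2.58], [-1.14, 4.28], [0, 2.63], [-3.12, 3.12]. Speed limits (rad/s): [2.57, 2.57, 3.01, 3.14, 3.14, 3.14].

## Interface

Orientations are given as a unit quaternion [w, x, y, z].
In Python, from bench import ctrl gives the robot as it stands.
- The arm moves only by the tool jog_arm, never from a script. Its argument "series" is a list that holds one entry, the list of rows, each a list of 7 numbers: the shift along the tool's x, y, z in mm, then the turn, a rotation vector about the tool's x, y, z in rad, then the finger opening in mm, from 0 to 85.4. In form: [[[tx, ty, tz, rx, ry, rz, gripper], ...]]. A call has exactly 10 rows; each row shifts and turns the commanded pose from where the row before left it, along the tool's axes as they then stand; what a row does not reach is not made up. A row lasts 1/10 s, in which the tool goes at most 50 mm and 8.59 degrees, less where a joint would pass 70% of its speed; a pose out of reach is approached as far as the arm can. A call with a gripper value outside its range is refused whole. The fingers move at their own pace and stop on an object; the grip force is fixed at half the most. Time passes only in rows, so rows that do not move let the fingers close, or fill a call up. It gives the time, the measured TCP pose, the force, the opening and the grip force at its end, in the units of the state.
- ctrl.get_obs(): the state, without advancing time (a new reading comes with each control period).
- ctrl.camera(name): name is "side" or "top" or "wrist"; returns a dict with "frame" (384x512x3 uint8, blue, green, red), "z_map" (384x512 float32, m along the optical axis (not along the pixel's ray), 0 where there is no reading), "fx", "fy", "cx", "cy" (pixels), "k1" (the pictures are not rectified: a ray, as slopes to the right and down, at radius r is drawn at 1 + k1 r^2 times it, then the intrinsics apply), "xyz" and "rotation" of the camera in the world. Camera axes: x right, y down, z forward; pixel columns grow to the right and rows downward; lengths in m; the calibration is good to about 2 mm. A picture is of the moment at which its call begins.
- ctrl.hand_in(): hands the job in; it is judged then, once.
The state is a dict: "time_s": time; "q": joint angles; "dq": joint speeds; "joint_efforts": joint torques, N m; "eef_pos": TCP position; "eef_rot": TCP orientation; "wrist_force": force on the tool from outside, world axes, zero at the start; "torque": the same for the moment, N m; "opening": opening from 0.0 (shut) to 1.0 (fully open); "grasp_force": force on a finger pad.
Only numpy, scipy, OpenCV 4.12 (cv2) and the standard library are available. Lean on these libraries where they do the work, as an engineer would, in place of code of your own. Each camera call takes 0.05 s, during which the arm holds its last target. There are 200 camera calls.

## Task

The rubber-topped coupon in the test fixture has been tested: draw its cross-bolt right back, press down on the coupon and slide it along the nest and off the ledge, so that it drops down the chute into the tray, then push the bolt fully home again. Press only as firmly as it takes to move it, because the rubber marks, and push it out along the nest rather than lifting it. Leave the waiting coupon and the terminal block beside the fixture as they are.

Things in the scene. Friction and masses are not known exactly. Their poses are not given: they have to be found in the camera images.
- fixture: Fixed test fixture of steel and aluminium; origin on the bench under its middle, z up. Its -x is the way a coupon leaves. Deck top at z 90 mm, ending at the ledge, x -60 mm. On the deck a PTFE-lined channel along x (middle y 0, 47 mm wide) between two rails 24 mm high (x -60 to +50; 26 mm high at the bolt, x -60 to -40); a black back stop, 39 mm high with its sockets, closes it at x +50.
- coupon: The tested coupon, x 90 mm, y 45 mm; origin: middle of its underside. Copper base 10 mm thick; black rubber bonded on the whole top is 2 to 11 mm thick, differs every time and is not reported. About 0.33 kg. It fills the nest up to the back stop and a side spring holds it: reach it only from above. Fingertips pressing down with 10 to 20 N drag it along; over 30 N marks the rubber.
- ledge (a point): Middle of the deck's front edge at deck-top height, axes as the fixture's. The coupon starts with its centre 65 mm behind it (+x) and tips over once its centre is past it. Just below the edge begins the chute, 74 mm wide, sloping 41 degrees down towards -x into the tray.
- bolt_knob (a point): Centre of the upright black knob (16 mm across, from 16 mm below to 16 mm above this point) of the steel cross-bolt that bars the nest's mouth; moves with the bolt, axes as the fixture's. 44 mm above the deck; the bolt's guide block beside it, towards the nest, is 18 mm lower than this point and 34 mm away.
- bolt (a joint): Travel of the cross-bolt in m: 0 fully home (barring the mouth), grows as it is drawn along the fixture's -y to its stop at 0.062; clear of the channel from 0.056. It stays where it is left; sliding it takes about 3 N.
- tray (a point): Middle of the floor of the sheet-steel tray at the foot of the chute, axes as the fixture's; inside 108 mm (x) by 96 mm (y), walls 38 mm high.
- next_coupon: Another coupon of the same kind, waiting on the bench beyond the fixture; origin: middle of its underside. Not to be disturbed.
- terminal_block: White ceramic terminal block, 26 x 42 x 22 mm, on the bench near the bolt; origin: middle of its underside. Not to be disturbed.

How it is judged:
By the outcome, as a careful person would: the job done as asked, in the order asked, and still so for the second after the job is handed in, with the robot touching nothing.
It also fails if it takes over 72 s, if anything falls off the work surface, if the arm or the gripper's body presses on something with over 40 N, if the wrist force passes 120 N, or if a joint passes its speed limit or range.

## Working session

There is one attempt and no reset: what is moved stays moved. The work goes in short steps, Python scripts to look and compute and a tool call to move; the robot and the scene stay as the last step left them, time stands still between calls to the robot, and variables do not carry over. Pictures are saved under pics/ and viewed, at most 10 in all, crops included, and the job is handed in when it is done.

Besides the shell and the picture viewer there is one more tool, called after "Call:" as a command line: name --argument value ..., lists and objects as JSON in quotes. jog_arm: Moves the arm, as the interface text tells. Its arguments: {"type":"object","properties":{"series":{"type":"array"}},"required":["series"]}

```bash
mkdir -p pics
cat > h.py <<'E'
import numpy as np, cv2
from bench import ctrl
def cam(n):
    c=ctrl.camera(n); c['R']=np.array(c['rotation']).reshape(3,3) if np.size(c['rotation'])==9 else None
    if c['R'] is None:
        from scipy.spatial.transform import Rotation as Ro
        w,x,y,z=c['rotation']; c['R']=Ro.from_quat([x,y,z,w]).as_matrix()
    return c
def rays(c,uv):
    uv=np.asarray(uv,float).reshape(-1,1,2)
    K=np.array([[c['fx'],0,c['cx']],[0,c['fy'],c['cy']],[0,0,1.]])
    p=cv2.undistortPoints(uv,K,np.array([c['k1'],0,0,0.]))[:,0]
    return np.c_[p,np.ones(len(p))]@c['R'].T
def onplane(c,uv,z):
    d=rays(c,uv); o=np.array(c['xyz']); return o+d*((z-o[2])/d[:,2])[:,None]
def cloud(c):
    H,W=c['z_map'].shape; v,u=np.mgrid[:H,:W]
    d=rays(c,np.c_[u.ravel(),v.ravel()])
    P=np.array(c['xyz'])+d*c['z_map'].reshape(-1,1); P[c['z_map'].ravel()==0]=np.nan
    return P.reshape(H,W,3)
E
python3 - <<'E'
from h import *
o=ctrl.get_obs(); print(o['time_s'],o['eef_pos'],o['eef_rot'],o['opening'])
for n in ('side','top'):
    c=cam(n); cv2.imwrite(f'pics/{n}0.png',c['frame']); print(n,c['xyz'],c['R'].round(3).tolist(),c['fx'],c['k1'])
    P=cloud(c); np.savez(f'{n}0.npz',P=P,f=c['frame'])
E
```

```text
0.0 [ 0.18725138 -0.5430703   0.23036177] [-8.92401165e-04  9.86272274e-01  1.65124812e-01  4.16709400e-05] 1.0042182830216497
side [ 0.92021497 -0.26484674  0.70511264] [[0.746, 0.44, -0.5], [0.666, -0.514, 0.541], [-0.019, -0.736, -0.676]] 468.83974308853703 0.04359632238383769
top [0.34475873 0.20095236 0.95558531] [[0.02, -0.984, 0.177], [-0.999, -0.025, -0.03], [0.034, -0.176, -0.984]] 429.0345842685203 -0.08926665176161948
```

View pics/top0.png

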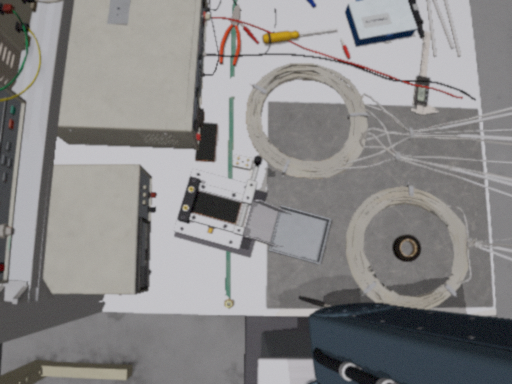

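View pics/side0.png

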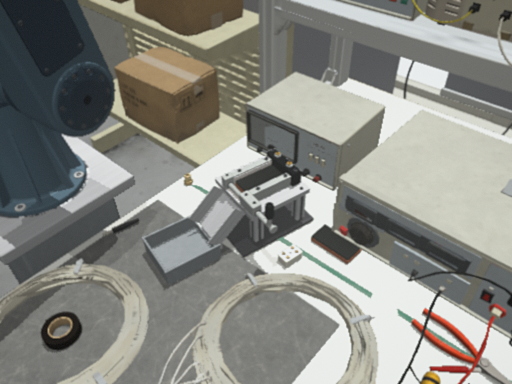

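Top view: fixture at about (215,208), tray (300,235), knob (258,162), terminal block (243,161), and the waiting coupon at (206,142). The side view shows the same layout, with the knob at (268,212). Next I'll measure from the depth clouds.

Run:
```python
from h import *
t=np.load('top0.npz'); s=np.load('side0.npz')
a=cv2.resize(t['f'][140:270,140:340],(800,520),interpolation=cv2.INTER_CUBIC)
b=cv2.resize(s['f'][140:290,130:330],(800,600),interpolation=cv2.INTER_CUBIC)
cv2.imwrite('pics/tz.png',a);cv2.imwrite('pics/sz.png',b)
for n,d,(r0,r1,c0,c1) in(('top',t,(140,270,170,345)),('side',s,(145,290,130,330))):
    P=d['P'][r0:r1,c0:c1].reshape(-1,3); g=d['f'][r0:r1,c0:c1].reshape(-1,3).max(1)
    print(n,np.histogram(P[:,2][(P[:,2]>-.02)&(P[:,2]<.2)],bins=np.arange(-.02,.18,.005))[0])
    for nm,m in (('rail',(P[:,2]>.108)&(P[:,2]<.121)&(g>150)),('knob',(P[:,2]>.140)&(P[:,2]<.17)),('rubber',(P[:,2]>.096)&(P[:,2]<.120)&(g<45)),('all>.1',P[:,2]>.1)):
        Q=P[m]
        if len(Q)<3: print(nm,len(Q)); continue
        (cx,cy),wh,an=cv2.minAreaRect((Q[:,:2]*1000).astype(np.float32)); print(nm,len(Q),np.median(Q,0).round(4),(cx,cy),wh,an,'z',np.percentile(Q[:,2],[5,50,95]).round(4))
```

```text
top [   0    0  314 8158 4429  916  929  717  662  415  125  308  197  122
  120  122  137  139   82   32   37  920  773  143  517  728  642  434
  387   66   16    3    8   36   12    0    0    0    0]
rail 923 [0.4785 0.2318 0.1142] (473.2563171386719, 249.3834991455078) (135.37777709960938, 111.01611328125) 78.21939086914062 z [0.1109 0.1142 0.1174]
knob 56 [0.5498 0.1724 0.1485] (550.7556762695312, 172.706298828125) (13.872832298278809, 14.343830108642578) 40.76785659790039 z [0.1418 0.1485 0.1514]
rubber 764 [0.4613 0.2572 0.1058] (450.1939392089844, 257.7459716796875) (88.07015991210938, 65.36354064941406) 74.49114990234375 z [0.1031 0.1058 0.109 ]
all>.1 2849 [0.4663 0.2524 0.1127] (489.5063781738281, 245.5806884765625) (150.0161590576172, 159.14541625976562) 83.78282928466797 z [0.1024 0.1127 0.125 ]
side [   8    8  165 8338 3752 1973  980  918  988  610  463  568  415  304
  332  300  273  270  251  221  272  655  455  282  587  679  703  331
  277   59   24   20   20   44    8    0    0    0    0]
rail 646 [0.4813 0.2269 0.114 ] (473.4201354980469, 237.38681030273438) (109.36786651611328, 111.87679290771484) 75.85924530029297 z [0.1113 0.114  0.1167]
knob 72 [0.5554 0.1684 0.1479] (553.8685913085938, 170.0045928955078) (15.142843246459961, 14.14811897277832) 0.5571534037590027 z [0.1408 0.1479 0.1502]
rubber 176 [0.4889 0.2937 0.112 ] (477.757080078125, 294.40704345703125) (18.453182220458984, 86.88359832763672) 87.97427368164062 z [0.1    0.112  0.1193]
all>.1 2752 [0.4768 0.2439 0.1113] (468.60504150390625, 270.99505615234375) (150.16319274902344, 259.5661315917969) 12.718290328979492 z [0.1016 0.1113 0.128 ]
```

View pics/tz.png

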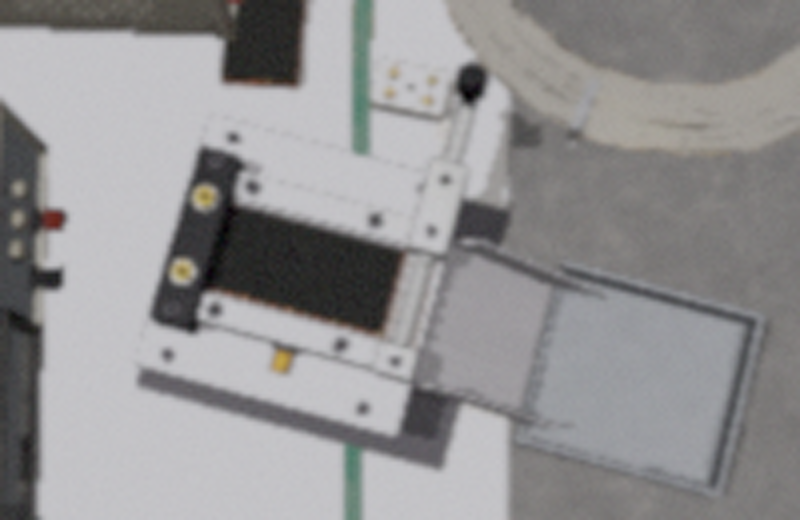

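View pics/sz.png

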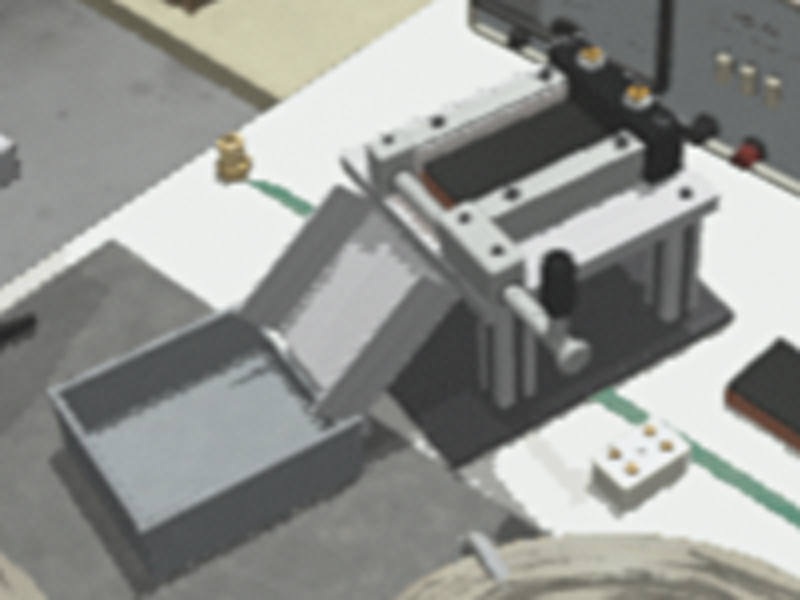

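The crops show the rail edges sloping about 14° in the top view, the knob top at crop (471,75) → px (257.7,158.7), the rubber at crop (215–403, 205–332), and the terminal block well below knob height.

Run:
```python
from h import *
t=np.load('top0.npz'); s=np.load('side0.npz')
c=cam('top'); q=lambda u,v:(140+u/4,140+v/4)
k=onplane(c,[q(471,75)],.150)[0]; print('knob top',k.round(4))
sc=cam('side'); print('knob side',onplane(sc,[(130+558/4,140+256/4)],.150)[0].round(4))
L=onplane(c,[q(215,292),q(385,334)],.114); print(L.round(4),np.degrees(np.arctan2(*(L[0]-L[1])[1::-1])))
# white rail blobs by height, both views -> yaw via rubber mask & backstop
for n,d,(r0,r1,c0,c1) in(('top',t,(170,250,170,255)),('side',s,(145,230,200,310))):
    P=d['P'][r0:r1,c0:c1];f=d['f'][r0:r1,c0:c1]
    for nm,m in (('dark',(f.max(2)<50)&(P[...,2]>.1)&(P[...,2]<.112)),('rails',(P[...,2]>.11)&(P[...,2]<.12)&(f.max(2)>120)),('stop',(P[...,2]>.122)&(P[...,2]<.135)&(f.max(2)<60))):
        m=cv2.morphologyEx(m.astype(np.uint8),cv2.MORPH_OPEN,np.ones((3,3)))
        nl,lab,st,ce=cv2.connectedComponentsWithStats(m)
        for i in range(1,nl):
            if st[i,4]<60: continue
            Q=P[lab==i]; r=cv2.minAreaRect((Q[:,:2]*1000).astype(np.float32)); print(n,nm,st[i,4],np.round(r[0],1),np.round(r[1],1),round(r[2],1),np.median(Q[:,2]).round(4))
```

```text
knob top [0.5504 0.1729 0.15  ]
knob side [0.5525 0.171  0.15  ]
[[0.4462 0.2956 0.114 ]
 [0.4275 0.2114 0.114 ]] 77.49206714955433
top dark 821 [461.3 253.8] [86.9 39.9] 75.7 0.1057
top rails 497 [501.6 227.1] [100.8  46.7] 77.2 0.1146
top rails 384 [426.  245.5] [100.9  15.8] 75.2 0.114
side rails 276 [428.9 248.1] [108.2  17.3] 74.0 0.1136
side rails 155 [493.2 246.6] [59.7 14.6] 76.5 0.1134
side rails 250 [494.8 193.7] [36.3 47.7] 76.2 0.115
```

Call:
jog_arm --series '[[[0, 0, 0, 0, 0, -0.142, 28], [0, 0, 0, 0, 0, -0.142, 28], [0, 0, 0, 0, 0, -0.142, 28], [0, 0, 0, 0, 0, -0.142, 28], [0, 0, 0, 0, 0, -0.142, 28], [0, 0, 0, 0, 0, -0.142, 28], [0, 0, 0, 0, 0, -0.142, 28], [45, 10, 0, 0, 0, 0, 28], [45, 10, 0, 0, 0, 0, 28], [45, 10, 0, 0, 0, 0, 28]]]'

```text
time_s: 1.2
eef_pos: [0.2494, -0.4185, 0.2308]
eef_rot: [-0.0, 0.789, 0.615, 0.0]
wrist_force: [-0.1, -0.1, 0.7]
opening: 0.332
grasp_force: 0.0
```

Call:
jog_arm --series '[[[45, 10, 0, 0, 0, 0, 28], [45, 10, 0, 0, 0, 0, 28], [45, 10, 0, 0, 0, 0, 28], [45, 10, 0, 0, 0, 0, 28], [45, 10, 0, 0, 0, 0, 28], [45, 10, 0, 0, 0, 0, 28], [45, 10, 0, 0, 0, 0, 28], [45, 10, 0, 0, 0, 0, 28], [45, 10, 0, 0, 0, 0, 28], [45, 10, 0, 0, 0, 0, 28]]]'

```text
time_s: 2.2
eef_pos: [0.4558, -0.0057, 0.2315]
eef_rot: [0.0, 0.788, 0.615, 0.0]
wrist_force: [0.9, -0.4, 0.2]
opening: 0.327
grasp_force: 0.0
```

Call:
jog_arm --series '[[[39, 10, 0, 0, 0, 0, 28], [39, 10, 0, 0, 0, 0, 28], [39, 10, 0, 0, 0, 0, 28], [39, 10, 0, 0, 0, 0, 28], [39, 10, 0, 0, 0, 0, 28], [0, 0, 8, 0, 0, 0, 28], [0, 0, 8, 0, 0, 0, 28], [0, 0, 8, 0, 0, 0, 28], [0, 0, 0, 0, 0, 0, 28], [0, 0, 0, 0, 0, 0, 28]]]'

```text
time_s: 3.2
eef_pos: [0.5508, 0.1685, 0.2071]
eef_rot: [-0.0, 0.789, 0.615, -0.0]
wrist_force: [0.2, -1.2, 0.4]
opening: 0.333
grasp_force: 0.0
```

Run:
```python
from h import *
o=ctrl.get_obs(); print(o['eef_pos'],o['eef_rot'],o['q'],o['wrist_force'])
c=cam('wrist'); cv2.imwrite('pics/w1.png',c['frame']); print(c['xyz'],c['R'].round(2).tolist())
P=cloud(c); np.savez('w1.npz',P=P,f=c['frame'])
x=np.array([.242,.970]);y=np.array([-.970,.242])
m=(P[...,2]>.138)&(P[...,2]<.156); Q=P[m]; Q=Q[np.hypot(Q[:,0]-.5515,Q[:,1]-.172)<.03]
print(len(Q),len(Q) and (np.median(Q,0),cv2.minAreaRect((Q[:,:2]*1000).astype(np.float32))))
```

```text
[0.55080242 0.16845241 0.20711452] [-1.51750501e-04  7.88645862e-01  6.14847616e-01 -3.02070679e-04] [ 9.08657534e-02  2.05613057e-01  1.62825977e+00 -7.39187845e-05
  1.30839214e+00  3.37295731e-01] [ 0.2106122  -1.20404491  0.36544548]
[0.56727318 0.23344659 0.34882064] [[0.97, -0.24, -0.06], [-0.24, -0.94, -0.26], [-0.0, 0.26, -0.96]]
403 (array([0.55182717, 0.17440542, 0.14844007]), ((551.4017333984375, 173.0447540283203), (15.267881393432617, 14.993651390075684), 22.364458084106445))
```

View pics/w1.png

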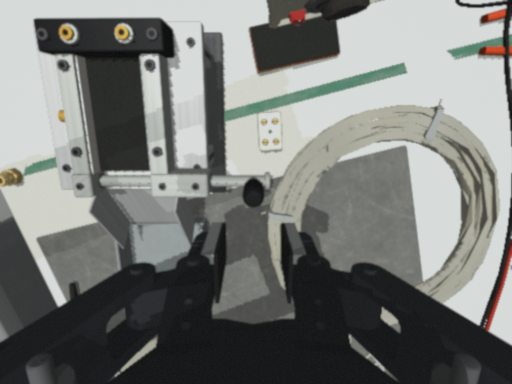

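The wrist view shows the knob at (254,190), midway between the fingers (217 and 290), with the fixture square to the tool. I'll descend around the knob.

Call:
jog_arm --series '[[[4, 0, 10, 0, 0, 0, 28], [0, 0, 10, 0, 0, 0, 28], [0, 0, 10, 0, 0, 0, 28], [0, 0, 10, 0, 0, 0, 28], [0, 0, 10, 0, 0, 0, 28], [0, 0, 10, 0, 0, 0, 28], [0, 0, 10, 0, 0, 0, 28], [0, 0, 10, 0, 0, 0, 28], [0, 0, 0, 0, 0, 0, 28], [0, 0, 0, 0, 0, 0, 28]]]'

```text
time_s: 4.25
eef_pos: [0.552, 0.1733, 0.1271]
eef_rot: [-0.0, 0.788, 0.615, -0.0]
wrist_force: [0.5, -0.2, -0.2]
opening: 0.328
grasp_force: 0.0
```

Run:
```python
from h import *
d=np.load('w1.npz'); P=d['P'];f=d['f']
for nm,m in (('rubber',(f.max(2)<60)&(P[...,2]>.1)&(P[...,2]<.112)),('light',(P[...,2]>.11)&(P[...,2]<.12)&(f.max(2)>110)),('stop',(P[...,2]>.122)&(P[...,2]<.135)&(f.max(2)<60))):
    m=cv2.morphologyEx(m.astype(np.uint8),cv2.MORPH_OPEN,np.ones((3,3))); m[:, 230:]=0
    nl,lab,st,ce=cv2.connectedComponentsWithStats(m)
    for i in range(1,nl):
        if st[i,4]<150: continue
        Q=P[lab==i]; r=cv2.minAreaRect((Q[:,:2]*1000).astype(np.float32)); print(nm,st[i],np.round(r[0],1),np.round(r[1],1),round(r[2],1),np.percentile(Q[:,2],[10,50,90]).round(4))
```

```text
rubber [  86   58   62  113 5603] [460.4 251.9] [87.3 41.6] 75.7 [0.1041 0.105  0.1059]
light [  55   54   38  144 2329] [427.4 250.3] [109.9  15.9] 75.9 [0.1122 0.1132 0.115 ]
light [ 140   54   68  144 3293] [503.9 230.7] [110.1  47. ] 75.8 [0.1123 0.1137 0.1155]
```

Call:
jog_arm --series '[[[0, 7, 0, 0, 0, 0, 28], [0, 7, 0, 0, 0, 0, 28], [0, 7, 0, 0, 0, 0, 28], [0, 7, 0, 0, 0, 0, 28], [0, 7, 0, 0, 0, 0, 28], [0, 7, 0, 0, 0, 0, 28], [0, 7, 0, 0, 0, 0, 28], [0, 7, 0, 0, 0, 0, 28], [0, 7, 0, 0, 0, 0, 28], [0, 0, 0, 0, 0, 0, 28]]]'

```text
time_s: 5.25
eef_pos: [0.6145, 0.1575, 0.1273]
eef_rot: [0.001, 0.788, 0.615, 0.0]
wrist_force: [-1.0, 0.5, -0.5]
opening: 0.325
grasp_force: 0.0
```

Call:
jog_arm --series '[[[0, 1, 0, 0, 0, 0, 28], [0, 1, 0, 0, 0, 0, 28], [0, 1, 0, 0, 0, 0, 28], [0, 1, 0, 0, 0, 0, 28], [0, 0, 0, 0, 0, 0, 28], [0, 0, 0, 0, 0, 0, 28], [0, 0, 0, 0, 0, 0, 28], [0, 0, 0, 0, 0, 0, 28], [0, 0, 0, 0, 0, 0, 28], [0, 0, 0, 0, 0, 0, 28]]]'

```text
time_s: 6.25
eef_pos: [0.6152, 0.1575, 0.1268]
eef_rot: [-0.001, 0.788, 0.616, -0.001]
wrist_force: [-6.6, 0.7, 2.6]
opening: 0.326
grasp_force: 3.6
```

Call:
jog_arm --series '[[[0, 1, 0, 0, 0, 0, 28], [0, 1, 0, 0, 0, 0, 28], [0, 1, 0, 0, 0, 0, 28], [0, 1, 0, 0, 0, 0, 28], [0, 1, 0, 0, 0, 0, 28], [0, 1, 0, 0, 0, 0, 28], [0, 0, 0, 0, 0, 0, 28], [0, 0, 0, 0, 0, 0, 28], [0, 0, 0, 0, 0, 0, 28], [0, 0, 0, 0, 0, 0, 28]]]'

```text
time_s: 7.25
eef_pos: [0.6156, 0.1577, 0.125]
eef_rot: [-0.006, 0.788, 0.616, -0.006]
wrist_force: [-22.8, 4.6, 7.3]
opening: 0.327
grasp_force: 12.0
```

Run:
```python
from h import *
for n in('top','side'):
    c=cam(n); P=cloud(c); m=(P[...,2]>.09)&(P[...,2]<.125)&(c['frame'].max(2)<60)
    cv2.imwrite(f'pics/b_{n}.png',cv2.resize(c['frame'][130:260,170:340] if n=='top' else c['frame'][140:290,150:350],None,fx=3,fy=3,interpolation=cv2.INTER_CUBIC))
a=cv2.imread('pics/b_top.png');b=cv2.imread('pics/b_side.png')
h=max(a.shape[0],b.shape[0]); im=np.zeros((h,a.shape[1]+b.shape[1],3),np.uint8); im[:a.shape[0],:a.shape[1]]=a; im[:b.shape[0],a.shape[1]:]=b
cv2.imwrite('pics/b.png',cv2.resize(im,None,fx=.72,fy=.72))
```

```text
(no output)
```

View pics/b.png

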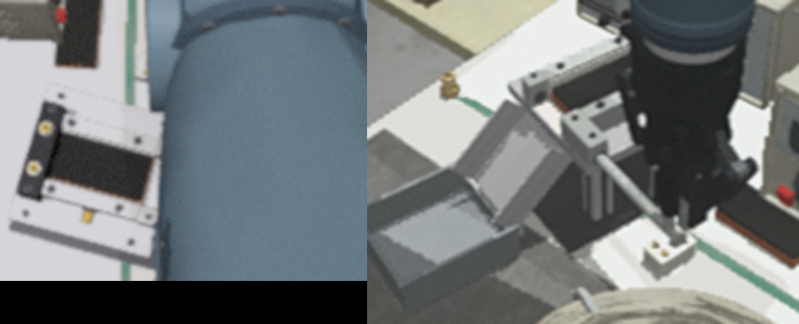

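The side crop shows the mouth clear and the bolt rod fully out (knob near (690,215)), and the force was rising against the stop. Back off, lift and go over the coupon.

Call:
jog_arm --series '[[[0, -5, 0, 0, 0, 0, 28], [0, -6, 0, 0, 0, 0, 28], [0, 0, 0, 0, 0, 0, 28], [0, 0, 10, 0, 0, 0, 28], [0, 0, -20, 0, 0, 0, 28], [0, 0, -15, 0, 0, 0, 28], [0, 0, -15, 0, 0, 0, 28], [0, 0, -15, 0, 0, 0, 28], [0, 0, -15, 0, 0, 0, 28], [0, 0, 0, 0, 0, 0, 28]]]'

```text
time_s: 8.35
eef_pos: [0.614, 0.1584, 0.2008]
eef_rot: [0.002, 0.788, 0.615, 0.002]
wrist_force: [0.1, 0.7, -0.4]
opening: 0.328
grasp_force: 0.0
```

Call:
jog_arm --series '[[[9, -21, 0, 0, 0, 0, 0], [9, -21, 0, 0, 0, 0, 0], [9, -21, 0, 0, 0, 0, 0], [9, -21, 0, 0, 0, 0, 0], [9, -22, 0, 0, 0, 0, 0], [9, -22, 0, 0, 0, 0, 0], [9, -22, 0, 0, 0, 0, 0], [10, -22, 0, 0, 0, 0, 0], [0, 0, 20, 0, 0, 0, 0], [0, 0, 20, 0, 0, 0, 0]]]'

```text
time_s: 9.35
eef_pos: [0.4628, 0.2716, 0.1573]
eef_rot: [0.0, 0.788, 0.616, 0.001]
wrist_force: [-0.1, -0.8, -0.5]
opening: 0.003
grasp_force: 0.0
```

Run:
```python
from h import *
o=ctrl.get_obs(); p=o['eef_pos']; x=np.array([.245,.9695]);y=np.array([-.9695,.245])
print(p, x@p[:2]*1000-352.4, y@p[:2]*1000+384.5,o['opening'],o['wrist_force'],o['eef_rot'])
c=cam('top');cv2.imwrite('pics/t4.png',c['frame']);c=cam('wrist');cv2.imwrite('pics/w4.png',c['frame'])
P=cloud(c); f=c['frame']
m=(P[...,2]>.14)&(P[...,2]<.156)&(f.max(2)<90);Q=P[m];Q=Q[(Q[:,0]>.57)]
if len(Q): print('knob?',len(Q),np.median(Q,0))
m=(P[...,2]>.11)&(P[...,2]<.12)&(f.max(2)>110); m=cv2.morphologyEx(m.astype(np.uint8),cv2.MORPH_OPEN,np.ones((3,3)))
nl,lab,st,ce=cv2.connectedComponentsWithStats(m)
for i in range(1,nl):
    if st[i,4]>150: Q=P[lab==i]; r=cv2.minAreaRect((Q[:,:2]*1000).astype(np.float32)); print(st[i],np.round(r[0],1),np.round(r[1],1),round(r[2],1))
```

```text
[0.46277697 0.27156245 0.15726622] 24.26015202747618 2.370523062121663 0.0025117887999429973 [-0.06884577 -0.83260374 -0.48322914] [3.03261652e-04 7.87732145e-01 6.16017316e-01 8.01417030e-04]
knob? 172 [0.60234894 0.33538795 0.14064437]
[ 199  174   25   95 1676] [432.3 269.7] [67.  14.9] 75.1
[ 295  175   27   54 1028] [496.5 268.9] [36.5 15. ] 75.5
```

View pics/w4.png

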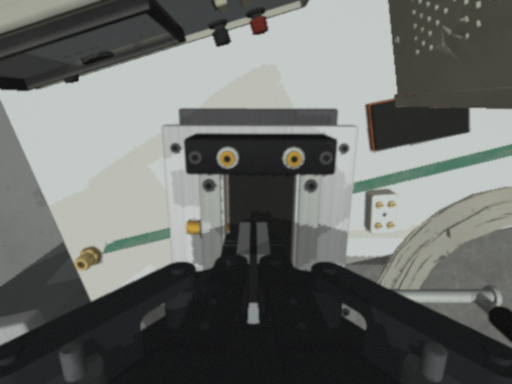

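The wrist view shows the closed fingertips at (253,225) in a channel spanning columns 225–297, so they are about 2 mm left of centre. The bolt's end lies out at (490,297). Descending.

Call:
jog_arm --series '[[[0, 2, 10, 0, 0, 0, 0], [0, 0, 10, 0, 0, 0, 0], [0, 0, 10, 0, 0, 0, 0], [0, 0, 6, 0, 0, 0, 0], [0, 0, 4, 0, 0, 0, 0], [0, 0, 2, 0, 0, 0, 0], [0, 0, 2, 0, 0, 0, 0], [0, 0, 2, 0, 0, 0, 0], [0, 0, 0, 0, 0, 0, 0], [0, 0, 0, 0, 0, 0, 0]]]'

```text
time_s: 10.45
eef_pos: [0.4651, 0.2703, 0.1115]
eef_rot: [0.0, 0.788, 0.615, 0.0]
wrist_force: [1.2, 1.1, -0.3]
opening: 0.0
grasp_force: 0.0
```

Call:
jog_arm --series '[[[0, 0, 1, 0, 0, 0, 0], [0, 0, 1, 0, 0, 0, 0], [0, 0, 1, 0, 0, 0, 0], [0, 0, 1, 0, 0, 0, 0], [0, 0, 0, 0, 0, 0, 0], [0, 0, 0, 0, 0, 0, 0], [0, 0, 0, 0, 0, 0, 0], [0, 0, 0, 0, 0, 0, 0], [0, 0, 0, 0, 0, 0, 0], [0, 0, 0, 0, 0, 0, 0]]]'

```text
time_s: 11.45
eef_pos: [0.4651, 0.2703, 0.1073]
eef_rot: [0.0, 0.788, 0.615, 0.0]
wrist_force: [0.8, 0.8, 0.7]
opening: 0.004
grasp_force: 0.0
```

Call:
jog_arm --series '[[[0, 0, 1, 0, 0, 0, 0], [0, 0, 0, 0, 0, 0, 0], [0, 0, 1, 0, 0, 0, 0], [0, 0, 0, 0, 0, 0, 0], [0, 0, 0, 0, 0, 0, 0], [0, 0, 0, 0, 0, 0, 0], [0, 0, 0, 0, 0, 0, 0], [0, 0, 0, 0, 0, 0, 0], [0, 0, 0, 0, 0, 0, 0], [0, 0, 0, 0, 0, 0, 0]]]'

```text
time_s: 12.45
eef_pos: [0.4651, 0.2704, 0.1059]
eef_rot: [0.0, 0.788, 0.615, 0.0]
wrist_force: [-1.9, -0.8, 4.2]
opening: 0.002
grasp_force: 2.6
```

Call:
jog_arm --series '[[[0, 0, 1, 0, 0, 0, 0], [0, 0, 0, 0, 0, 0, 0], [0, 0, 0, 0, 0, 0, 0], [0, 0, 0, 0, 0, 0, 0], [0, 0, 0, 0, 0, 0, 0], [0, 0, 0, 0, 0, 0, 0], [0, 0, 0, 0, 0, 0, 0], [0, 0, 0, 0, 0, 0, 0], [0, 0, 0, 0, 0, 0, 0], [0, 0, 0, 0, 0, 0, 0]]]'

```text
time_s: 13.45
eef_pos: [0.4652, 0.2705, 0.1058]
eef_rot: [0.0, 0.788, 0.616, 0.0]
wrist_force: [-4.8, -2.2, 12.7]
opening: 0.001
grasp_force: 6.1
```

Call:
jog_arm --series '[[[0, 0, 0.2, 0, 0, 0, 0], [-1, 0, 0, 0, 0, 0, 0], [-1, 0, 0, 0, 0, 0, 0], [-1, 0, 0, 0, 0, 0, 0], [-1, 0, 0, 0, 0, 0, 0], [-1, 0, 0, 0, 0, 0, 0], [-1, 0, 0, 0, 0, 0, 0], [-1, 0, 0, 0, 0, 0, 0], [-1, 0, 0, 0, 0, 0, 0], [0, 0, 0, 0, 0, 0, 0]]]'

```text
time_s: 14.45
eef_pos: [0.4636, 0.2639, 0.1058]
eef_rot: [-0.001, 0.788, 0.615, 0.001]
wrist_force: [-4.6, 3.6, 11.2]
opening: -0.001
grasp_force: 5.6
```

```bash
cat > m.py <<'E'
from h import *
o=ctrl.get_obs(); p=o['eef_pos']; x=np.array([.245,.9695]);y=np.array([-.9695,.245])
print('tip x,y',x@p[:2]*1000-352.4, y@p[:2]*1000+384.5,p[2],o['wrist_force'])
for n in ('side','top'):
    c=cam(n);f=c['frame'].astype(int); P=cloud(c); X=P[...,:2]@x*1000-352.4; Y=P[...,:2]@y*1000+384.5
    m=(P[...,2]>.085)&(P[...,2]<.11)&(np.abs(Y)<22)&(X<45)&(X>-120)&(f[...,2]-f[...,0]>25)
    d=(P[...,2]>.1)&(P[...,2]<.11)&(np.abs(Y)<20)&(X<48)&(X>-120)&(f.max(2)<60)
    print(n,'copper',m.sum(),np.percentile(X[m],[5,50,95]).round(1) if m.sum()>5 else '', 'dark',d.sum(),np.percentile(X[d],[1,99]).round(1) if d.sum()>5 else '')
E
python3 m.py
```

```text
tip x,y 17.01523960251768 -0.29423003974631 0.10579987338818206 [-4.56766929  3.64158317 11.22564935]
side copper 21 [-48.3 -47.7 -46.7] dark 408 [-47.4  41.2]
top copper 11 [-42.9 -21.   -2.3] dark 365 [-44.3   2.6]
```

Call:
jog_arm --series '[[[-2, 0, 0.1, 0, 0, 0, 0], [-2, 0, 0, 0, 0, 0, 0], [-2, 0, 0, 0, 0, 0, 0], [-2, 0, 0, 0, 0, 0, 0], [-2, 0, 0, 0, 0, 0, 0], [-2, 0, 0, 0, 0, 0, 0], [-2, 0, 0, 0, 0, 0, 0], [-2, 0, 0, 0, 0, 0, 0], [-2, 0, 0, 0, 0, 0, 0], [-2, 0, 0, 0, 0, 0, 0]]]'

```text
time_s: 15.55
eef_pos: [0.4588, 0.2448, 0.1058]
eef_rot: [-0.001, 0.788, 0.615, 0.002]
wrist_force: [-3.9, 5.2, 12.4]
opening: -0.005
grasp_force: 5.9
```

```bash
python3 m.py
```

```text
tip x,y -2.667638426160522 -0.3290986300712575 0.10579484812082096 [-3.8609897   5.18665373 12.38356946]
side copper 45 [-68.3 -67.5 -66.4] dark 417 [-66.8  16.8]
top copper 11 [-64.5 -43.8 -22.1] dark 352 [-64.  -20.1]
```

Call:
jog_arm --series '[[[-2, 0, 0, 0, 0, 0, 0], [-2, 0, 0, 0, 0, 0, 0], [-2, 0, 0, 0, 0, 0, 0], [-2, 0, 0, 0, 0, 0, 0], [-2, 0, 0, 0, 0, 0, 0], [-2, 0, 0, 0, 0, 0, 0], [-2, 0, 0, 0, 0, 0, 0], [-2, 0, 0, 0, 0, 0, 0], [-2, 0, 0, 0, 0, 0, 0], [-2, 0, 0, 0, 0, 0, 0]]]'

```text
time_s: 16.65
eef_pos: [0.4538, 0.225, 0.1058]
eef_rot: [-0.001, 0.788, 0.615, 0.001]
wrist_force: [-5.7, 4.2, 13.9]
opening: 0.003
grasp_force: 6.7
```

Call:
jog_arm --series '[[[-2, 0, 0, 0, 0, 0, 0], [-2, 0, 0, 0, 0, 0, 0], [-2, 0, 0, 0, 0, 0, 0], [-2, 0, 0, 0, 0, 0, 0], [-2, 0, 0, 0, 0, 0, 0], [-2, 0, 0, 0, 0, 0, 0], [-2, 0, 0, 0, 0, 0, 0], [-2, 0, 0, 0, 0, 0, 0], [0, 0, 0, 0, 0, 0, 0], [0, 0, 0, 0, 0, 0, 0]]]'

```text
time_s: 17.65
eef_pos: [0.4499, 0.2092, 0.1058]
eef_rot: [-0.0, 0.788, 0.615, 0.001]
wrist_force: [-5.2, 3.4, 14.1]
opening: 0.004
grasp_force: 7.1
```

```bash
python3 m.py
```

```text
tip x,y -39.34528955913896 -0.4706022947700035 0.10576662877145424 [-5.20440689  3.42273844 14.07021751]
side copper 47 [-104.9 -104.     2.6] dark 453 [-103.4  -20.1]
top copper 7 [-99.4 -96.9 -67.2] dark 271 [-100.2  -61.6]
```

Call:
jog_arm --series '[[[-2, 0, 0, 0, 0, 0, 0], [-2, 0, 0, 0, 0, 0, 0], [-2, 0, 0, 0, 0, 0, 0], [-2, 0, 0, 0, 0, 0, 0], [-2, 0, 0, 0, 0, 0, 0], [-2, 0, 0, 0, 0, 0, 0], [0, 0, 0, 0, 0, 0, 0], [0, 0, 0, 0, 0, 0, 0], [0, 0, 0, 0, 0, 0, 0], [0, 0, 0, 0, 0, 0, 0]]]'

```text
time_s: 18.75
eef_pos: [0.4473, 0.1974, 0.1058]
eef_rot: [-0.0, 0.788, 0.615, 0.001]
wrist_force: [-5.6, 2.2, 13.9]
opening: 0.005
grasp_force: 6.8
```

```bash
python3 m.py
```

```text
tip x,y -51.44024406429975 -0.8147630222622979 0.10575065947197539 [-5.58213755  2.24546243 13.85525824]
side copper 43 [-117.  -116.1    2.9] dark 459 [-115.7  -32.8]
top copper 11 [-112.5  -95.2  -69.5] dark 229 [-112.8  -75.9]
```

Call:
jog_arm --series '[[[0, 0, -10, 0, 0, 0, 0], [0, 0, -10, 0, 0, 0, 0], [0, 0, -15, 0, 0, 0, 0], [0, 0, -15, 0, 0, 0, 0], [0, 0, -15, 0, 0, 0, 0], [0, 0, -15, 0, 0, 0, 0], [0, 0, -10, 0, 0, 0, 28], [0, 0, 0, 0, 0, 0, 28], [0, 0, 0, 0, 0, 0, 28], [0, 0, 0, 0, 0, 0, 28]]]'

```text
time_s: 19.85
eef_pos: [0.446, 0.1965, 0.1931]
eef_rot: [-0.0, 0.788, 0.615, -0.001]
wrist_force: [0.1, -0.7, -0.8]
opening: 0.326
grasp_force: 0.0
```

Run:
```python
from h import *
c=cam('side'); cv2.imwrite('pics/s5.png',cv2.resize(c['frame'][130:300,120:340],(792,612))[:600])
```

```text
(no output)
```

View pics/s5.png

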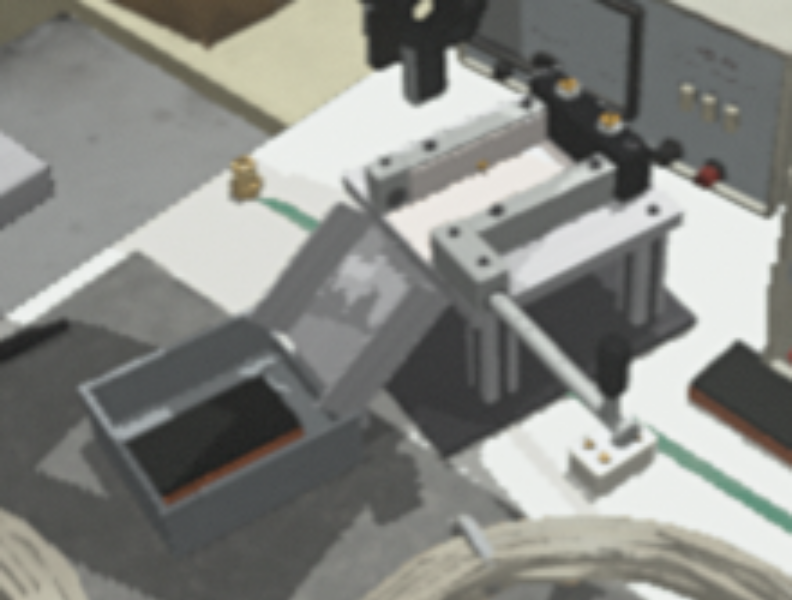

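The coupon lies flat in the tray at about (215,440), the nest is empty, and the knob is out at (612,365). Returning to the knob.

Call:
jog_arm --series '[[[3, 19, 0, 0, 0, 0, 28], [0, 19, 0, 0, 0, 0, 28], [0, 19, 0, 0, 0, 0, 28], [0, 19, 0, 0, 0, 0, 28], [0, 19, 0, 0, 0, 0, 28], [0, 19, 0, 0, 0, 0, 28], [0, 19, 0, 0, 0, 0, 28], [0, 19, 0, 0, 0, 0, 28], [0, 18, 0, 0, 0, 0, 28], [0, 0, 0, 0, 0, 0, 28]]]'

```text
time_s: 20.9
eef_pos: [0.6134, 0.1573, 0.1928]
eef_rot: [-0.0, 0.789, 0.615, -0.0]
wrist_force: [0.3, 0.3, -0.6]
opening: 0.33
grasp_force: 0.0
```

Run:
```python
from h import *
print(ctrl.get_obs()['eef_pos'])
c=cam('wrist'); P=cloud(c)
m=(P[...,2]>.138)&(P[...,2]<.156); Q=P[m]; Q=Q[np.hypot(Q[:,0]-.6116,Q[:,1]-.158)<.03]
print(len(Q),len(Q) and (np.median(Q,0),cv2.minAreaRect((Q[:,:2]*1000).astype(np.float32))))
```

```text
[0.61343633 0.15733104 0.19284065]
459 (array([0.60939026, 0.16031274, 0.1484023 ]), ((608.8505249023438, 158.59141540527344), (15.101398468017578, 14.976114273071289), 1.2239866256713867))
```

Call:
jog_arm --series '[[[0, -4, 10, 0, 0, 0, 28], [0, 0, 10, 0, 0, 0, 28], [0, 0, 10, 0, 0, 0, 28], [0, 0, 10, 0, 0, 0, 28], [0, 0, 10, 0, 0, 0, 28], [0, 0, 8, 0, 0, 0, 28], [0, 0, 8, 0, 0, 0, 28], [0, 0, 0, 0, 0, 0, 28], [0, 0, 0, 0, 0, 0, 28], [0, 0, 0, 0, 0, 0, 28]]]'

```text
time_s: 21.95
eef_pos: [0.6088, 0.1592, 0.1286]
eef_rot: [0.0, 0.788, 0.615, 0.0]
wrist_force: [0.1, 0.8, 0.5]
opening: 0.332
grasp_force: 0.0
```

Call:
jog_arm --series '[[[0, -7, 0, 0, 0, 0, 28], [0, -7, 0, 0, 0, 0, 28], [0, -7, 0, 0, 0, 0, 28], [0, -7, 0, 0, 0, 0, 28], [0, -7, 0, 0, 0, 0, 28], [0, -7, 0, 0, 0, 0, 28], [0, -7, 0, 0, 0, 0, 28], [0, -7, 0, 0, 0, 0, 28], [0, -4, 0, 0, 0, 0, 28], [0, 0, 0, 0, 0, 0, 28]]]'

```text
time_s: 22.95
eef_pos: [0.549, 0.174, 0.1277]
eef_rot: [-0.001, 0.788, 0.616, -0.001]
wrist_force: [0.2, 0.3, -0.8]
opening: 0.33
grasp_force: 0.1
```

Call:
jog_arm --series '[[[0, -1, 0, 0, 0, 0, 28], [0, -1, 0, 0, 0, 0, 28], [0, -1, 0, 0, 0, 0, 28], [0, -1, 0, 0, 0, 0, 28], [0, -1, 0, 0, 0, 0, 28], [0, -1, 0, 0, 0, 0, 28], [0, -1, 0, 0, 0, 0, 28], [0, 0, 0, 0, 0, 0, 28], [0, 0, 0, 0, 0, 0, 28], [0, 0, 0, 0, 0, 0, 28]]]'

```text
time_s: 23.95
eef_pos: [0.5432, 0.1754, 0.128]
eef_rot: [-0.0, 0.788, 0.615, -0.0]
wrist_force: [1.7, -0.7, -0.7]
opening: 0.323
grasp_force: 1.0
```

Call:
jog_arm --series '[[[0, -1, 0, 0, 0, 0, 28], [0, -1, 0, 0, 0, 0, 28], [0, -1, 0, 0, 0, 0, 28], [0, -1, 0, 0, 0, 0, 28], [0, -1, 0, 0, 0, 0, 28], [0, -1, 0, 0, 0, 0, 28], [0, 0, 0, 0, 0, 0, 28], [0, 0, 0, 0, 0, 0, 28], [0, 0, 0, 0, 0, 0, 28], [0, 0, 0, 0, 0, 0, 28]]]'

```text
time_s: 24.95
eef_pos: [0.5428, 0.1758, 0.1299]
eef_rot: [0.004, 0.788, 0.615, 0.004]
wrist_force: [17.2, -4.5, -5.8]
opening: 0.325
grasp_force: 8.9
```

Call:
jog_arm --series '[[[0, -1, 0, 0, 0, 0, 28], [0, -1, 0, 0, 0, 0, 28], [0, -1, 0, 0, 0, 0, 28], [0, -1, 0, 0, 0, 0, 28], [0, 0, 0, 0, 0, 0, 28], [0, 0, 0, 0, 0, 0, 28], [0, 0, 0, 0, 0, 0, 28], [0, 0, 0, 0, 0, 0, 28], [0, 0, 0, 0, 0, 0, 28], [0, 0, 0, 0, 0, 0, 28]]]'

```text
time_s: 25.95
eef_pos: [0.5425, 0.176, 0.1313]
eef_rot: [0.007, 0.789, 0.615, 0.007]
wrist_force: [28.1, -6.9, -8.1]
opening: 0.326
grasp_force: 13.9
```

Call:
jog_arm --series '[[[0, 5, 0, 0, 0, 0, 28], [0, 5, 0, 0, 0, 0, 28], [0, 4, 0, 0, 0, 0, 28], [0, 0, 0, 0, 0, 0, 28], [0, 0, -15, 0, 0, 0, 28], [0, 0, -15, 0, 0, 0, 28], [0, 0, -15, 0, 0, 0, 28], [0, 0, -15, 0, 0, 0, 28], [0, 0, -20, 0, 0, 0, 28], [0, 0, 0, 0, 0, 0, 28]]]'

```text
time_s: 26.95
eef_pos: [0.5494, 0.1748, 0.2124]
eef_rot: [0.002, 0.788, 0.615, 0.003]
wrist_force: [0.3, 1.1, 1.4]
opening: 0.328
grasp_force: 0.0
```

Run:
```python
from h import *
print(ctrl.get_obs()['eef_pos'])
c=cam('wrist'); P=cloud(c)
m=(P[...,2]>.138)&(P[...,2]<.156); Q=P[m]; Q=Q[np.hypot(Q[:,0]-.5515,Q[:,1]-.173)<.03]
print(len(Q),len(Q) and (np.median(Q,0),cv2.minAreaRect((Q[:,:2]*1000).astype(np.float32))))
c=cam('side'); cv2.imwrite('pics/s6.png',cv2.resize(c['frame'][130:300,120:340],(770,595)))
```

```text
[0.54938689 0.17484472 0.21240729]
376 (array([0.54900796, 0.17515805, 0.14845537]), ((548.7514038085938, 173.92112731933594), (15.076994895935059, 14.650382995605469), 8.600547790527344))
```

View pics/s6.png

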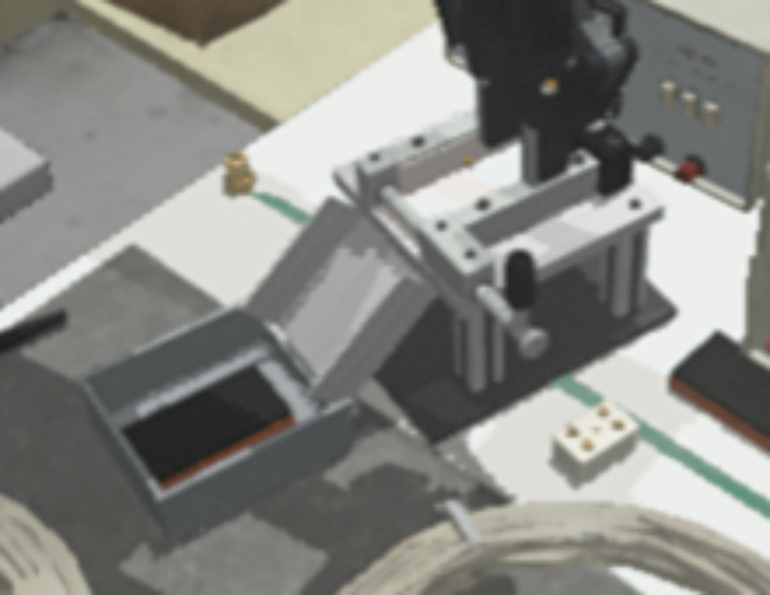

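The bolt is home across the mouth (knob at (520,280), 62 mm from its drawn position), the coupon is in the tray, and the terminal block and waiting coupon haven't moved.

```bash
python3 -c "
from bench import ctrl
print(ctrl.hand_in())"
```

```text
the job is handed in; nothing more can be done
None
```

The job is handed in at about 27 s of the 72 s allowed: the tested coupon is in the tray, pushed out at about 11–14 N (measured once per second), the bolt is fully home, and the waiting coupon and terminal block look undisturbed in the last picture.

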